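# Seat a spindle in the hold-down jig and press its guarded lever

### The job

Seat the loose spindle in the hold-down jig: with a fingertip, push it along its rails until its front end is fully home against the end stop. Then reach down through the window in the guard and press the lever's paddle fully down, without touching the guard, and withdraw. Nothing is to be gripped or lifted, and the mallet, bench dog, tin and offcut are to be left alone.

Things in the scene. Friction and masses are not known exactly. Their poses are not given: they have to be found in the camera images.
- jig: fixed plywood jig. Origin on the bench (z = 0) on the rails' centre line; z up, y along the rails to the end stop, x to the lever's hinge side. Base board 20 mm thick, y -100 to +185 mm, 90 mm wide at y below -8 mm, x -125 to +95 mm under the guard; beyond y -100 is bare bench. Two dark rails, tops 30 mm above the bench, 32 mm apart, guide the spindle
- end_stop (a point): middle of the end stop's working face, at jig x 0, y 165 mm, 35 mm above the bench (height of the spindle's axis); axes as the jig's. The stop is a dark steel block across the rails, 70 mm wide, y 165 to 185 mm, top 65 mm above the bench. The spindle is home when its front end touches this face
- spindle: loose wooden spindle, 280 mm long, 30 mm diameter, with a 20 mm diameter, 18 mm long tenon on its front end; about 0.14 kg. It lies between the rails, axis 35 mm above the bench. Origin on the axis at mid-length; y along it to the front end (x, z turn as it rolls). It starts 30 to 80 mm short of the stop and slides with about 1 N
- spindle_tip (a point): centre of the front (tenon) end face of the spindle
- spindle_tail (a point): centre of the tail end face of the spindle, 140 mm behind its origin: the face to push, along the jig's +y. The tail overhangs the base board's end by 45 to 95 mm at the start and 15 mm when home, so a closed fingertip can stand behind it lower than the board's top
- guard: fixed guard over the lever, not to be touched: bare-aluminium cover plate 4 mm thick, top face 112 mm above the bench, on four posts, with clear plastic sides. Axes as the jig's. Origin: centre of the window on the plate's top face, at jig x -45, y 70, z 112 mm. The plate reaches from x -75 to +135 mm and y -70 to +70 mm of it
- window (a point): centre of the window in the guard's cover plate, on its top face (same point as the guard's origin, axes as the jig's). The window is a rectangle 90 mm along x by 100 mm along y, open straight above the paddle
- hold_down (a joint): angle (rad) of the steel hold-down lever: 0 fully up, 0.26 fully down at its stop; starts between 0 and 0.08, takes about 6 N on the paddle, has no spring, stays where it is left. Hinged along y at jig x +60 mm, 66 mm above the bench; it reaches in -x over the spindle to the paddle. The rubber pad under it ends 1 mm over the spindle
- paddle (a point): centre of the top face of the lever's flat steel paddle, 44 mm (x) by 50 mm (y), 105 mm from the hinge; below the window's centre, 90 to 99 mm above the bench at the start, level and 72 mm above the bench when fully down (40 mm under the guard's top face)
- mallet: loose wooden mallet lying behind the jig, head 75 x 130 x 60 mm, handle 170 mm; origin under the head's centre; leave alone
- bench_dog: loose brass bench dog standing upright behind the jig, 28 mm diameter head, 95 mm high; origin under its centre; leave alone
- wax_tin: loose round tin, 70 mm diameter, 45 mm high, standing in front of the jig; origin under its centre; leave alone
- offcut: loose dark wooden offcut 50 x 120 x 22 mm lying behind the jig; origin under its centre; leave alone

How it is judged:
By the outcome, as a careful person would: the job done as asked, in the order asked, and still so for the second after the job is handed in, with the robot touching nothing.
It also fails if it takes over 48 s, if anything falls off the work surface, if the arm or the gripper's body presses on something with over 40 N, if the wrist force passes 120 N, or if a joint passes its speed limit or range.

### The arm

A 7-joint arm with a two-finger parallel gripper is mounted at the origin on the work surface. World frame = base frame: x ahead of the robot, y to its left, z up, the work surface at z = 0. Lengths are in m, angles in rad, forces in N, time in s.
With the tool pointing down it reaches from about 0.4 to 0.85 m from the base axis. Payload 6.9 kg.
Tool frame: the origin (TCP) lies where the fingers leave the gripper's body, on its centre line; the fingertips stand 73 mm ahead of it and the grasp point (between the pads) lies 54 mm ahead of it; z points along the fingers, y is the direction in which the jaws open and shut (so a half turn about z gives the same grasp; the last joint's range is limited). The gripper opens to 85 mm and grips with 20 to 120 N. Pads are 22 mm wide; open, the fingers measure 114 mm over their backs; the gripper's body (76 mm by 85 mm) begins 54 mm behind the grasp point. The pads swing forward as they close: fully open they stand 13 mm farther back than shut.
Start: joints at [1.264, 0.507, -0.238, 1.5, 0.126, 1.149, -0.155], TCP at [0.251, -0.573, 0.304] pointing down, gripper open.
Joint ranges: [-3.08, 3.08], [-0.24, 2.05], [-1.43, 1.35], [0, 2.5], [-1.52, 4.66], [0.17, 1.96], [-2.89, 2.89]. Speed limits (rad/s): [2.39, 2.39, 3.14, 3.14, 3.14, 3.14, 3.14].

### API

Orientations are given as a unit quaternion [x, y, z, w].
In Python, from cell import arm, optics, ticket gives the robot as it stands.
- The arm moves only by the tool play_rows, never from a script. Its argument "plan" is text: rows parted by semicolons, each of 6 numbers parted by spaces: the shift along the tool's x, y, z in cm, then the turn, a rotation vector about the tool's x, y, z in degrees. A call has exactly 10 rows; each row shifts and turns the commanded pose from where the row before left it, along the tool's axes as they then stand; what a row does not reach is not made up. A row lasts 1/8 s, in which the tool goes at most 62.5 mm and 10.7 degrees, less where a joint would pass 70% of its speed; a pose out of reach is approached as far as the arm can. A call is refused whole if a number of a shift passes 6.25 or a number of a turn 10.7, either way. A call with a gripper value outside its range is refused whole. "grip" is the finger opening in cm, from 0 to 8.54, set as the call begins (left out, the last holds). The fingers move at their own pace and stop on an object; "squeeze" is the grip in N (left out, the last holds). Time passes only in rows, so rows that do not move let the fingers close, or fill a call up. It gives the time, the measured TCP pose, the force and the opening at its end, in the units of the state.
- arm.get_obs(): the state, without advancing time (a new reading comes with each control period).
- optics.snapshot(name): name is "scene" or "top" or "wrist"; returns a dict with "image" (480x640x3 uint8, red, green, blue), "vertical_fov" (degrees; the focal length in pixels is half the picture's height over the tangent of half this angle, whatever the lens; pixels are square), "cx", "cy" (the principal point, pixels), "extrinsics" (4x4, takes a point from world to camera coordinates). Camera axes: x right, y down, z forward; pixel columns grow to the right and rows downward; lengths in m; the calibration is good to about 2 mm. A picture is of the moment at which its call begins. There is no depth.
- ticket.hand_in(): hands the job in, once; it reports no verdict.
The state is a dict: "clock": time; "joints": joint angles; "joint_velocities": joint speeds; "tau": joint torques, N m; "eef_pos": TCP position; "orientation": TCP orientation; "wrist_force": force on the tool from outside, world axes, zero at the start; "wrist_torque": the same for the moment, N m; "gripper_width": opening from 0.0 (shut) to 1.0 (fully open).
Only numpy, scipy, OpenCV 4.12 (cv2) and the standard library are available. Lean on these libraries where they do the work, as an engineer would, in place of code of your own. Each camera call takes 0.05 s, during which the arm holds its last target. There are 200 camera calls.

## Working session

There is one attempt and no reset: what is moved stays moved. The work goes in short steps, Python scripts to look and compute and a tool call to move; the robot and the scene stay as the last step left them, time stands still between calls to the robot, and variables do not carry over. Pictures are saved under pics/ and viewed, about 8 in all and at most 12, crops included, and the job is handed in when it is done.

Besides the shell and the picture viewer there is one more tool, called after ">>>" in YAML: its name, and indented under it one key for each argument. play_rows: Moves the arm, as the interface text tells. Its arguments: {"type":"object","properties":{"plan":{"type":"string"},"grip":{"type":"number"},"squeeze":{"type":"number"}},"required":["plan"]}

```bash
mkdir -p pics; cat > h.py <<'E'
import numpy as np, cv2
from cell import arm, optics, ticket
def snap(n,f):
    s=optics.snapshot(n); cv2.imwrite('pics/'+f,s['image'][:,:,::-1]); np.savez('pics/'+f+'.npz',**s); return s
def load(f): return np.load('pics/'+f+'.npz')
def K(s):
    f=240/np.tan(np.radians(float(s['vertical_fov']))/2); return np.array([[f,0,float(s['cx'])],[0,f,float(s['cy'])],[0,0,1]])
def ray(s,u,v):
    E=s['extrinsics']; R=E[:3,:3]; return -R.T@E[:3,3], R.T@np.linalg.inv(K(s))@np.array([u,v,1.])
def onz(s,u,v,z):
    c,d=ray(s,u,v); return c+d*(z-c[2])/d[2]
def proj(s,p):
    E=s['extrinsics']; q=K(s)@(E[:3,:3]@np.asarray(p)+E[:3,3]); return q[:2]/q[2]
E
python3 - <<'E'
from h import *
for n in ("scene","top","wrist"):
    s=snap(n,n+'0.png'); print(n,K(s)[0,0],s['cx'],s['cy'],ray(s,320,240)[0],ray(s,320,240)[1])
o=arm.get_obs();print({k:np.round(v,3) for k,v in o.items()})
E
```

```text
scene 588.5994608866633 323.6097233069846 234.35187989344527 [0.97309251 0.52941689 0.72590011] [-0.44400553 -0.56001469 -0.69955152]
top 447.69488956780646 325.9251424398564 239.25536212109427 [0.46627601 0.02883358 0.86784765] [ 0.11856146  0.01336426 -0.99294637]
wrist 343.3338424555171 319.4556077491355 245.58244367710267 [ 0.32664548 -0.53932466  0.37331314] [-0.28050828 -0.12304339 -0.95207264]
{'clock': np.float64(0.15), 'joints': array([ 1.264,  0.508, -0.238,  1.501,  0.126,  1.149, -0.155]), 'joint_velocities': array([-0.   , -0.002,  0.001, -0.005,  0.   ,  0.001,  0.   ]), 'tau': array([-3.0000e-03, -6.2101e+01, -2.1890e+00, -2.4984e+01,  1.3000e-02,
        9.0000e-03,  0.0000e+00]), 'eef_pos': array([ 0.251, -0.572,  0.303]), 'orientation': array([ 0.979,  0.205, -0.   , -0.001]), 'wrist_force': array([-0.308, -0.209,  0.195]), 'wrist_torque': array([ 0.012,  0.019, -0.018]), 'gripper_width': np.float64(0.999)}
```

View pics/top0.png

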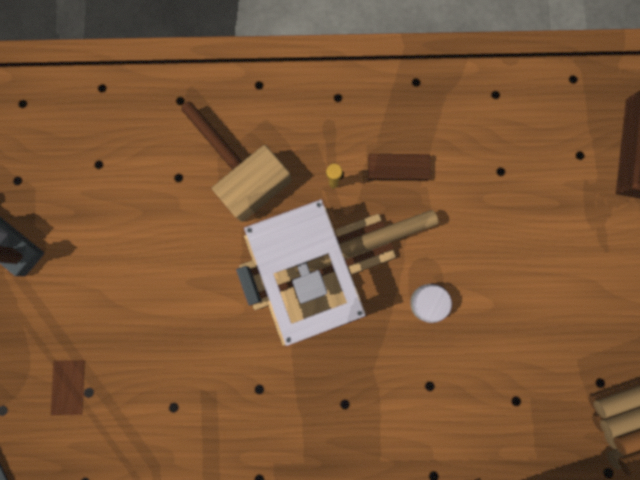

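View pics/scene0.png

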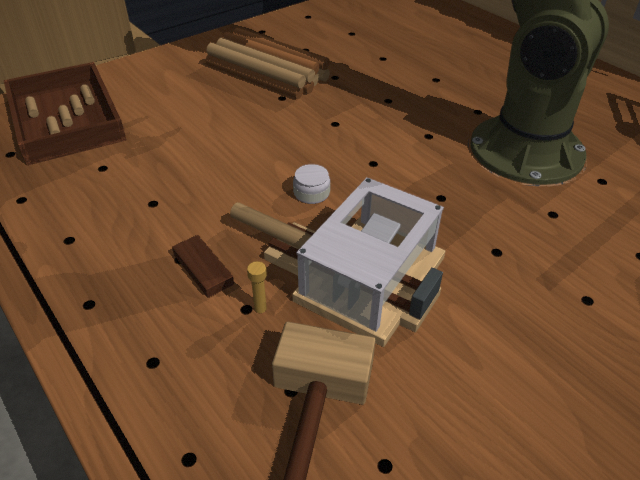

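The top view shows the guard plate with corners at about (245,230), (322,203), (364,315) and (287,345). The stop is on the left near (248,284), the spindle tail is at (436,218), the paddle at (308,285) and the tin at (432,303). The scene view agrees with this layout.

```bash
cat > m.py <<'E'
from h import *
s=load('top0.png'); im=s['image']; hsv=cv2.cvtColor(im,cv2.COLOR_RGB2HSV)
m=((hsv[...,1]<60)&(hsv[...,2]>130)).astype(np.uint8)
m=cv2.morphologyEx(m,cv2.MORPH_OPEN,np.ones((3,3)))
cs,_=cv2.findContours(m,cv2.RETR_EXTERNAL,cv2.CHAIN_APPROX_NONE)
c=max([c for c in cs if 200<c[:,0,0].mean()<400],key=cv2.contourArea)
P=np.array([onz(s,u,v,.112)[:2] for u,v in c[:,0]])
r=cv2.minAreaRect((P*1000).astype(np.float32)); B=cv2.boxPoints(r); print('plate rect',r); print(B)
# corners in pixels
for b in B: print(b, proj(s,[*b/1000,.112]))
print('world of img up/left',onz(s,320,0,0),onz(s,0,240,0))
E
python3 m.py
```

```text
plate rect ((504.57659912109375, 67.98155212402344), (212.31338500976562, 143.14976501464844), 19.578529357910156)
[[380.5729    99.845245]
 [428.54218  -35.028046]
 [628.5803    36.11786 ]
 [580.611    170.99115 ]]
[380.5729    99.845245] [285.13497522 346.39712911]
[428.54218  -35.028046] [365.82203756 315.38472117]
[628.5803   36.11786] [320.9202875  198.36798013]
[580.611   170.99115] [242.43036966 227.52715057]
world of img up/left [1.07433544 0.03137115 0.        ] [0.58242032 0.66624946 0.        ]
```

```bash
cat >> h.py <<'E'
ex=np.array([.9422,.3351,0]); ey=np.array([-.3351,.9422,0]); O=np.array([.5421,.0070,0])
def J(x,y,z): return O+ex*x/1e3+ey*y/1e3+np.array([0,0,z/1e3])
def toJ(p): d=np.asarray(p)-O; return np.round([d@ex*1e3,d@ey*1e3,d[2]*1e3],1)
E
python3 - <<'E'
from h import *
tiles=[]
for n in('top','scene'):
    s=load(n+'0.png'); S=4 if n=='top' else 3
    x0,y0,w,h=(225,190,230,165) if n=='top' else (215,165,260,190)
    im=cv2.resize(s['image'][y0:y0+h,x0:x0+w,::-1],None,fx=3,fy=3,interpolation=cv2.INTER_CUBIC)
    for p,c in [((-120,0,112),(0,0,255)),((-120,140,112),(0,0,255)),((90,0,112),(0,0,255)),((90,140,112),(0,0,255)),
      ((-90,20,112),(255,0,255)),((0,120,112),(255,0,255)),((-35,165,65),(255,0,0)),((35,165,65),(255,0,0)),((35,185,65),(255,0,0)),
      ((-45,-100,20),(0,255,0)),((45,-100,20),(0,255,0)),((0,-140,50),(255,255,0)),((0,-180,50),(255,255,0)),((-45,70,95),(0,255,255))]:
        q=(proj(s,J(*p))-[x0,y0]+.5)*3; cv2.circle(im,tuple(int(v) for v in q),4,c,1)
    cv2.imwrite(f'pics/ov_{n}.png',im)
E
```

```text
(no output)
```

View pics/ov_top.png

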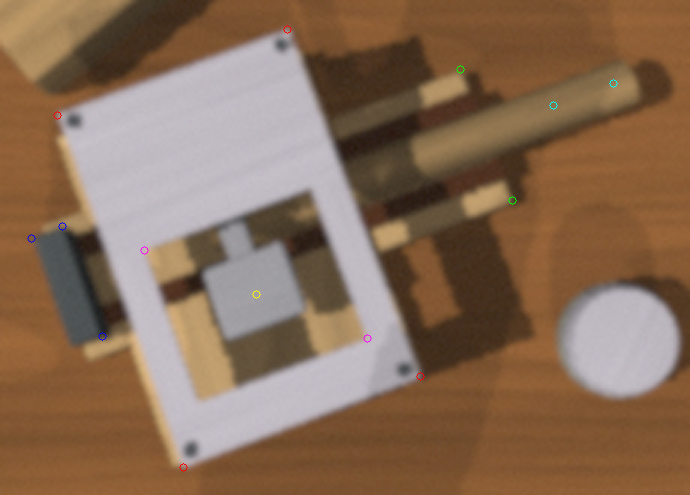

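View pics/ov_scene.png

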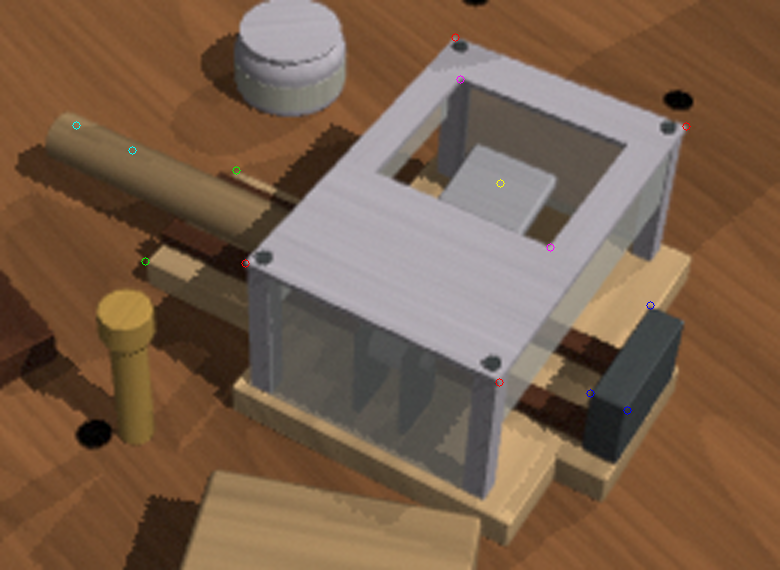

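The overlay matches the jig to about 2 mm in both views. The tail is at about jig y -191, roughly 75 mm short of home. I'll move to behind the tail with the fingers shut.

>>> play_rows:
  plan: "4 -1.5 0 0 0 0; 5.5 -2.1 0 0 0 0; 5.5 -2.1 0 0 0 0; 5.5 -2.1 0 0 0 0; 5.5 -2.1 0 0 0 0; 5.5 -2.1 0 0 0 0; 5.5 -2.1 0 0 0 0; 5.5 -2.1 0 0 0 0; 4 -1.5 0 0 0 4; 1.7 -0.7 0 0 0 0"
  grip: 0
  squeeze: 20

```text
clock: 1.4
eef_pos: [0.6208, -0.2085, 0.3034]
orientation: [0.985, 0.173, 0.0, -0.001]
wrist_force: [0.3, -0.4, 0.6]
gripper_width: -0.003
```

```bash
cat > st.py <<'E'
from h import *
from scipy.spatial.transform import Rotation as R
o=arm.get_obs(); M=R.from_quat(o['orientation']).as_matrix()
print('t',o['clock'],'tcp J',toJ(o['eef_pos']),'toolx ang',np.degrees(np.arctan2(M[1,0],M[0,0])),'z',M[:,2].round(3),'F',o['wrist_force'].round(1),o['gripper_width'],o['joints'].round(2))
E
python3 st.py
```

```text
t 1.4 tcp J [   2.  -229.4  303.4] toolx ang 19.876564768291267 z [-0.     0.001 -1.   ] F [ 0.3 -0.4  0.6] -0.00274969232160321 [ 0.45  0.56 -0.28  1.41  0.16  1.19 -1.07]
```

Aligned, and on target within 2 mm. Next I'll descend so the TCP is at z 0.098, which puts the tips at about 25 mm, and shift 2 mm in -x.

>>> play_rows:
  plan: "-0.2 0 2 0 0 0.3; 0 0 3 0 0 0; 0 0 3 0 0 0; 0 0 3 0 0 0; 0 0 3 0 0 0; 0 0 3 0 0 0; 0 0 2 0 0 0; 0 0 1 0 0 0; 0 0 0.5 0 0 0; 0 0 0 0 0 0"

```text
clock: 2.65
eef_pos: [0.6175, -0.2126, 0.0992]
orientation: [0.986, 0.168, 0.0, 0.0]
wrist_force: [0.2, -1.4, 0.7]
gripper_width: 0.001
```

```bash
python3 - <<'E'
import st
from h import *
s=snap('top','top1.png'); s2=snap('scene','scene1.png')
a=cv2.resize(s['image'][170:340,300:500,::-1],(700,595),interpolation=cv2.INTER_CUBIC)
b=s2['image'][100:330,150:420,::-1]; b=cv2.resize(b,None,fx=1.4,fy=1.4)
a=cv2.resize(a,(400,340)); b=cv2.resize(b,(400,340))
cv2.imwrite('pics/c1.png',np.hstack([a,b]))
E
```

```text
t 2.65 tcp J [  -2.6 -232.1   99.2] toolx ang 19.343516326745057 z [ 0. -0. -1.] F [ 0.2 -1.4  0.7] 0.0006114907710202277 [ 0.43  0.76 -0.23  1.65  0.23  0.77 -1.14]
```

View pics/c1.png

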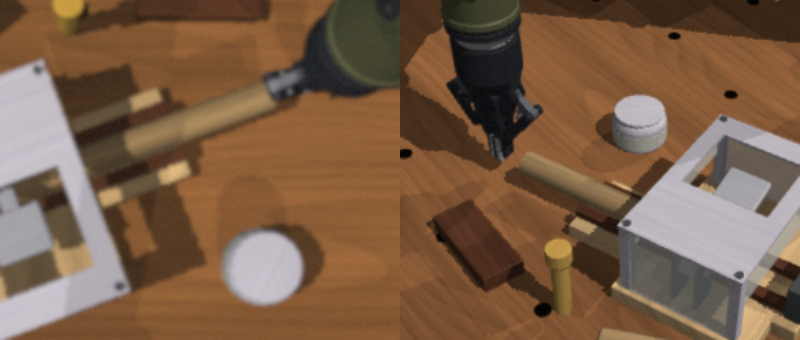

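The fingers are closed and in line behind the tail, about 15 mm clear of it. I'll push.

>>> play_rows:
  plan: "0.3 -0.6 0 0 0 0; 0 -0.8 0 0 0 0; 0 -0.8 0 0 0 0; 0 -0.9 0 0 0 0; 0 -0.9 0 0 0 0; 0 -0.9 0 0 0 0; 0 -0.9 0 0 0 0; 0 -0.9 0 0 0 0; 0 -0.8 0 0 0 0; 0 -0.5 0 0 0 0"

```text
clock: 4.0
eef_pos: [0.5936, -0.1351, 0.099]
orientation: [0.986, 0.168, 0.0, -0.0]
wrist_force: [0.2, -1.9, 1.4]
gripper_width: 0.0
```

```bash
python3 - <<'E'
import st
from h import *
s=snap('top','top2.png'); s2=snap('scene','scene2.png')
a=cv2.resize(s['image'][170:340,230:430,::-1],(400,340),interpolation=cv2.INTER_CUBIC)
b=cv2.resize(s2['image'][150:350,220:455,::-1],(400,340),interpolation=cv2.INTER_CUBIC)
cv2.imwrite('pics/c2.png',np.hstack([a,b]))
E
```

```text
t 4.0 tcp J [   0.9 -151.2   99. ] toolx ang 19.372207100840182 z [ 0.  0. -1.] F [ 0.2 -1.9  1.4] 0.0002612972372172907 [ 0.32  0.71 -0.22  1.77  0.22  0.69 -1.26]
```

View pics/c2.png

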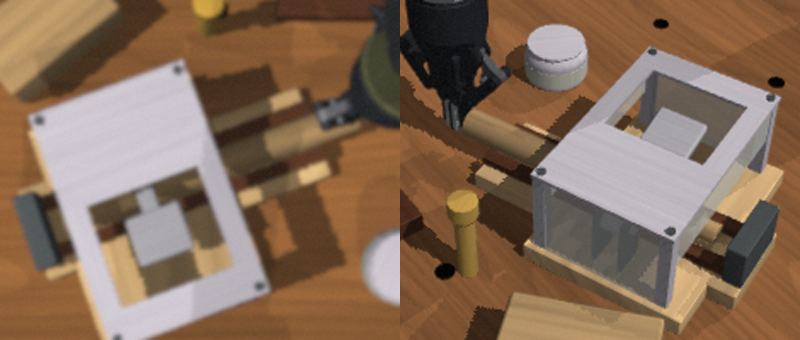

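The spindle is sliding and its tip now shows near the stop. I'll go on slowly.

>>> play_rows:
  plan: "0 -0.3 0 0 0 0; 0 -0.3 0 0 0 0; 0 -0.3 0 0 0 0; 0 -0.3 0 0 0 0; 0 -0.2 0 0 0 0; 0 -0.1 0 0 0 0; 0 -0.1 0 0 0 0; 0 -0.1 0 0 0 0; 0 -0.1 0 0 0 0; 0 -0.1 0 0 0 0"

```text
clock: 5.35
eef_pos: [0.5874, -0.1178, 0.0989]
orientation: [0.986, 0.168, 0.0, 0.0]
wrist_force: [0.7, -1.3, -1.5]
gripper_width: -0.0
```

```bash
python3 st.py
```

```text
t 5.35 tcp J [   0.9 -132.8   98.9] toolx ang 19.343975052783513 z [ 0.  0. -1.] F [ 0.7 -1.3 -1.5] -0.0003392562598523685 [ 0.29  0.7  -0.22  1.8   0.22  0.67 -1.28]
```

>>> play_rows:
  plan: "0 -0.1 0 0 0 0; 0 -0.1 0 0 0 0; 0 -0.1 0 0 0 0; 0 -0.1 0 0 0 0; 0 -0.1 0 0 0 0; 0 0 0 0 0 0; 0 0 0 0 0 0; 0 0 0 0 0 0; 0 0 0 0 0 0; 0 0 0 0 0 0"

```text
clock: 6.6
eef_pos: [0.5861, -0.114, 0.099]
orientation: [0.986, 0.168, 0.0, 0.001]
wrist_force: [0.6, -4.5, -0.5]
gripper_width: 0.0
```

```bash
python3 st.py
```

```text
t 6.6 tcp J [   0.9 -128.7   99. ] toolx ang 19.303980442523645 z [ 0.001 -0.001 -1.   ] F [ 0.6 -4.5 -0.5] 0.00024816420338378566 [ 0.28  0.69 -0.21  1.81  0.22  0.66 -1.29]
```

>>> play_rows:
  plan: "0 -0.1 0 0 0 0; 0 0 0 0 0 0; 0 -0.1 0 0 0 0; 0 0 0 0 0 0; 0 -0.1 0 0 0 0; 0 0 0 0 0 0; 0 0 0 0 0 0; 0 0 0 0 0 0; 0 0 0 0 0 0; 0 0 0 0 0 0"

```text
clock: 7.85
eef_pos: [0.5859, -0.1137, 0.0995]
orientation: [0.986, 0.167, 0.001, 0.002]
wrist_force: [3.8, -10.8, -0.7]
gripper_width: 0.003
```

```bash
python3 - <<'E'
import st
from h import *
s2=snap('scene','scene3.png'); s=snap('top','top3.png')
a=cv2.resize(s['image'][240:310,230:310,::-1],(400,350),interpolation=cv2.INTER_CUBIC)
b=cv2.resize(s2['image'][250:330,380:470,::-1],(400,350),interpolation=cv2.INTER_CUBIC)
cv2.imwrite('pics/c3.png',np.hstack([a,b]))
E
```

```text
t 7.85 tcp J [   0.9 -128.4   99.5] toolx ang 19.192874945490708 z [ 0.003 -0.004 -1.   ] F [  3.8 -10.8  -0.7] 0.0031028964802081722 [ 0.28  0.69 -0.21  1.81  0.22  0.66 -1.3 ]
```

View pics/c3.png

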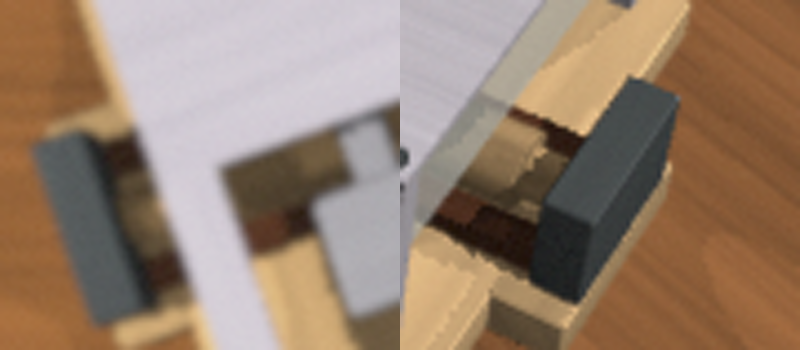

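The finger has stalled at TCP y -128.4 against a predicted -129.5, with force up to 11 N, and the picture shows the tenon against the stop. So the spindle is home. I'll back straight off, then rise.

>>> play_rows:
  plan: "0 0.3 0 0 0 0; 0 0.7 0 0 0 0; 0 1 0 0 0 0; 0 1 0 0 0 0; 0 0 -2 0 0 0; 0 0 -3 0 0 0; 0 0 -3 0 0 0; 0 0 -3 0 0 0; 0 0 -3 0 0 0; 0 0 -1 0 0 0"

```text
clock: 9.2
eef_pos: [0.5954, -0.1389, 0.2507]
orientation: [0.986, 0.168, 0.001, 0.0]
wrist_force: [0.1, -0.2, 0.2]
gripper_width: -0.002
```

```bash
python3 st.py
```

```text
t 9.2 tcp J [   1.3 -155.4  250.7] toolx ang 19.333450270867225 z [ 0.003 -0.    -1.   ] F [ 0.1 -0.2  0.2] -0.0015460365650377288 [ 0.36  0.53 -0.27  1.62  0.16  1.01 -1.19]
```

>>> play_rows:
  plan: "-0.4 -1.5 0 0 0 0; -0.6 -3 0 0 0 0; -0.6 -3 0 0 0 0; -0.6 -3 0 0 0 0; -0.6 -3 0 0 0 0; -0.6 -3 0 0 0 0; -0.6 -3 0 0 0 0; -0.6 -2 0 0 0 0; 0 -1 0 0 0 0; 0 0 0 0 0 0"

```text
clock: 10.45
eef_pos: [0.4764, 0.059, 0.2483]
orientation: [0.986, 0.169, -0.0, -0.0]
wrist_force: [0.1, -0.7, 0.1]
gripper_width: 0.001
```

```bash
python3 st.py; python3 - <<'E'
from h import *
s=snap('wrist','wrist1.png')
im=s['image'][:,:,::-1].copy()
for p in [(-90,20,112),(0,20,112),(0,120,112),(-90,120,112)]: cv2.circle(im,tuple(int(v) for v in proj(s,J(*p))),5,(255,0,255),1)
for p in [(-45,70,72),(-45,70,95),(-67,45,95),(-67,95,95)]: cv2.circle(im,tuple(int(v) for v in proj(s,J(*p))),5,(0,255,255),1)
cv2.imwrite('pics/w1.png',im)
E
```

```text
t 10.45 tcp J [-44.5  71.1 248.3] toolx ang 19.432113020563346 z [-0.001 -0.    -1.   ] F [ 0.1 -0.7  0.1] 0.0011103208913247294 [ 0.05  0.35 -0.31  1.95  0.14  0.86 -1.56]
```

View pics/w1.png

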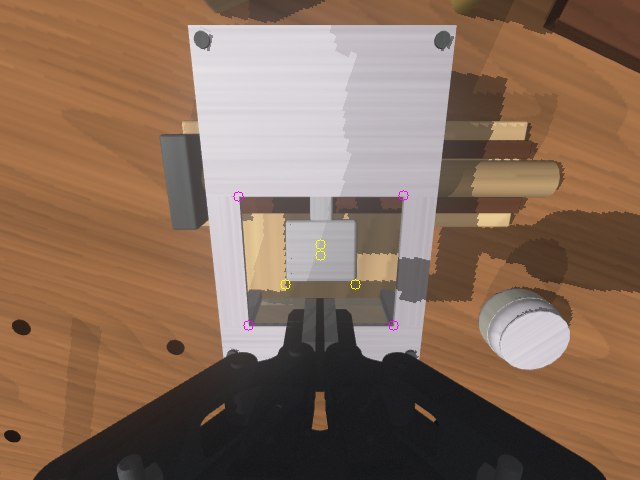

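In the wrist view the window corners and paddle agree with the predicted points to about 2 mm, and the closed fingers are centred over the paddle. I'll descend.

>>> play_rows:
  plan: "0 0.1 1 0 0 0; 0 0 1.5 0 0 0; 0 0 1.5 0 0 0; 0 0 1.5 0 0 0; 0 0 1 0 0 0; 0 0 0.5 0 0 0; 0 0 0.4 0 0 0; 0 0 0.3 0 0 0; 0 0 0.3 0 0 0; 0 0 0.3 0 0 0"

```text
clock: 11.75
eef_pos: [0.4768, 0.0574, 0.166]
orientation: [0.986, 0.168, -0.0, 0.0]
wrist_force: [-2.0, -0.4, 5.3]
gripper_width: 0.003
```

```bash
python3 st.py
```

```text
t 11.75 tcp J [-44.6  69.4 166. ] toolx ang 19.34852078182358 z [-0. -0. -1.] F [-2.  -0.4  5.3] 0.0025236512802261518 [ 0.02  0.47 -0.27  2.05  0.2   0.65 -1.62]
```

In contact, pressing with about 6 N. I'll keep going down to about TCP z 0.145.

>>> play_rows:
  plan: "0 0 0.3 0 0 0; 0 0 0.3 0 0 0; 0 0 0.3 0 0 0; 0 0 0.3 0 0 0; 0 0 0.3 0 0 0; 0 0 0.3 0 0 0; 0 0 0.1 0 0 0; 0 0 0.1 0 0 0; 0 0 0 0 0 0; 0 0 0 0 0 0"

```text
clock: 13.0
eef_pos: [0.4779, 0.0579, 0.1459]
orientation: [0.986, 0.168, 0.001, -0.0]
wrist_force: [0.1, -0.0, 0.4]
gripper_width: 0.001
```

```bash
python3 st.py
```

```text
t 13.0 tcp J [-43.4  69.5 145.9] toolx ang 19.360916922805988 z [ 0.002  0.001 -1.   ] F [ 0.1 -0.   0.4] 0.0012053095315232604 [ 0.01  0.5  -0.26  2.07  0.22  0.59 -1.64]
```

>>> play_rows:
  plan: "0 0 0.1 0 0 0; 0 0 0.1 0 0 0; 0 0 0.1 0 0 0; 0 0 0.1 0 0 0; 0 0 0 0 0 0; 0 0 0 0 0 0; 0 0 0 0 0 0; 0 0 0 0 0 0; 0 0 0 0 0 0; 0 0 0 0 0 0"

```text
clock: 14.25
eef_pos: [0.4778, 0.0579, 0.1442]
orientation: [0.986, 0.168, 0.002, 0.0]
wrist_force: [-6.2, -0.9, 31.0]
gripper_width: 0.001
```

```bash
python3 st.py
```

```text
t 14.25 tcp J [-43.6  69.5 144.2] toolx ang 19.35556340462468 z [ 0.003 -0.    -1.   ] F [-6.2 -0.9 31. ] 0.0012978981724374324 [ 0.01  0.5  -0.26  2.08  0.22  0.59 -1.64]
```

It stalled at 31 N with the tip at z 71 mm against an expected 72, so the lever is on its stop. I'll withdraw straight up.

>>> play_rows:
  plan: "0 0 -0.3 0 0 0; 0 0 -0.7 0 0 0; 0 0 -1.5 0 0 0; 0 0 -1.5 0 0 0; 0 0 -2 0 0 0; 0 0 -2 0 0 0; 0 0 -3 0 0 0; 0 0 -3 0 0 0; 0 0 -1 0 0 0; 0 0 0 0 0 0"

```text
clock: 15.5
eef_pos: [0.4772, 0.0575, 0.2919]
orientation: [0.986, 0.168, 0.0, 0.0]
wrist_force: [0.1, -0.2, -1.2]
gripper_width: 0.003
```

```bash
python3 st.py; python3 - <<'E'
from h import *
s=snap('wrist','wrist2.png'); t=snap('scene','scene4.png')
im=s['image'][:,:,::-1].copy()
for z,c in((72,(0,255,255)),(77,(0,0,255))):
  for p in [(-67,45),(-67,95),(-23,45),(-23,95)]: cv2.circle(im,tuple(int(v) for v in proj(s,J(*p,z))),3,c,1)
a=cv2.resize(im[150:400,130:600],(799,425)); a=a[:,:]
b=cv2.resize(t['image'][165:355,215:475,::-1],(399,292)); b=b
im2=cv2.resize(a,(400,213)); 
cv2.imwrite('pics/c4.png',np.vstack([cv2.resize(im[160:340,180:580],(780,351)),cv2.copyMakeBorder(cv2.resize(t['image'][180:350,225:450,::-1],(312,236)),0,0,0,468,cv2.BORDER_CONSTANT)]))
E
```

```text
t 15.5 tcp J [-44.3  69.3 291.9] toolx ang 19.34081249330702 z [ 0.001  0.    -1.   ] F [ 0.1 -0.2 -1.2] 0.0025125182532296 [ 0.07  0.3  -0.32  1.89  0.11  0.97 -1.54]
```

View pics/c4.png

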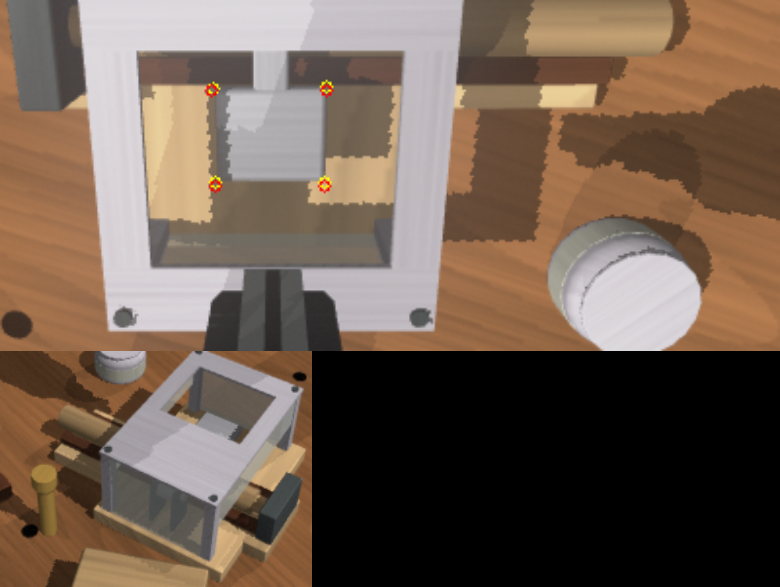

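The paddle outline matches the points for 72 mm, the fully down height. I'll do a quick check of the tail position, then hand in.

```bash
python3 - <<'E'
from h import *
s=load('wrist2.png'); print('tail',toJ(onz(s,526.,170.,.035)))
im=s['image'].astype(int)
for v in (155,165,172): print(v,im[v,505:545:2].sum(1))
ticket.hand_in()
E
```

```text
tail [   1.5 -124.6   35. ]
155 [240 369 369 367 366 363 353 351 353 352 353 356 351 352 343 334 338 349
 356 361]
165 [390 391 390 391 390 391 393 391 392 392 231 225 232 231 371 380 377 372
 367 366]
172 [414 414 417 416 412 417 416 419 417 419 258 221 219 219 239 348 342 341
 341 350]
the job is handed in; nothing more can be done
```

The spindle is seated against the end stop and the hold-down lever is pressed fully down. I handed the job in at about 15.6 s on the robot's clock, with the arm clear of everything. No verdict was given.

- **Spindle:** I pushed the tail with the closed fingertip until it stalled at about 11 N. The tool was at jig y -128.4 mm, against about -129.5 predicted for home, and the pictures show the tenon at the stop.
- **Lever:** I pressed the paddle through the window until it stalled at 31 N, with the fingertip about 71 mm above the bench (72 expected). After I withdrew straight up, the wrist picture showed the paddle matching its fully down position to a few pixels.
- **Guard:** No unexpected wrist force appeared on the way through the window in the readings after each move. The fingers went down within about 2 mm of the window's centre.
- **Other objects:** The moves kept clear of the mallet, bench dog, tin and offcut. Those in view looked unmoved, but I did not measure any of them afterwards.

One check disagreed. Casting the tail pixel onto the spindle's axis height gave y -124.6 mm instead of -115. That edge is most likely the top of the tail, about 50 mm up, and at that height I estimate by hand about -115, which is home. I didn't re-run it.

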